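Show the inline filter to the service desk's phone camera

TASK

The service desk on the phone wants to see the inlet end of one of the two inline filters in the water purifier: the filter that has a hexagonal nut on one end. First take the ring wrench off the filters and lay it flat on the rubber mat, without dropping it; then lift the filter out of its clips and hold it up to the phone, nut end facing the lens, pointing straight into it and centred on it, with its tip about 12 cm from the lens. Finish while still holding it there, still and free of everything but the gripper; leave the other filter in its clips, do not touch the phone or its tripod, and do not disturb the cups, teacup, coaster or ladle.

Things in the scene. Friction and masses are not known exactly. Their poses are not given: they have to be found in the camera images.
- nut_filter: filter to show: white, inline, 50 mm cylinder along its own y, 240 mm long: body y = -95 to +95 mm, bare 15 mm stub at the -y end, hexagonal nut (36 mm over corners, y = 97 to 115) and a stub to y = +125 at the +y (inlet) end. About 0.3 kg. Origin under the middle, 25 mm off the axis; it may roll about y, so use its two points. Lies loose in two open clips of either row; lifts straight up
- nut_filter_middle (a point): the point on nut_filter's axis in the middle of its body, 75 mm above the counter at the start, near its balance point: grip here across the 50 mm cylinder, between the two clips (nearest 57 mm either side along the filter)
- nut_filter_tip (a point): the point on nut_filter's axis at the very end of the stub at the nut end, 125 mm from nut_filter_middle along its +y axis
- plain_filter: the other inline filter: same cylinder, 50 mm in diameter and 230 mm long, no nut, a bare stub at both ends; lies parallel to nut_filter, 95 mm from it between axes, in the other clip row. Origin on the underside below the middle. Not to be taken out
- wrench: membrane-housing ring wrench, flat black plastic, 10 mm thick, lying flat and loose across both filters, underside 100 mm above the counter: ring 94 mm outside, 70 mm inside, centred at x = -50 mm; straight handle 26 mm wide along +x, ending at x = +113 mm. About 0.12 kg. Origin on the underside at the handle's root
- wrench_handle (a point): point in the middle of the wrench's handle thickness, 25 mm along +x from its origin: grip here across the 26 mm width; balance point about 25 mm from here towards the ring
- ro_unit: grey reverse-osmosis unit, fixed: tray 340 (x) by 360 mm (y), edges 30 mm high; two rows of white open clips at x = -115 and -20 mm hold the filters along y (clip arms 75 mm high, 62 mm over their outsides); behind, membrane housing at x = 68 (top 90 mm high), then pump and control box (x = 105 to 166, to 150 mm high, red toggle switch). Origin under its centre; front (-x) faces the robot
- mat: black rubber tool mat, fixed on the counter, 190 mm (x) by 270 mm (y), 3 mm thick. Origin under its centre
- phone_stand: black tabletop tripod, fixed, legs within 62 mm of its upright, ball head at 150 mm height; carries the phone (75 mm wide, 155 mm tall, 9 mm thick, upright, its back with the lens towards the robot's side). Origin on the counter under the upright; at yaw 0 the phone looks to -x
- lens (a point): the phone's camera lens, on the phone's middle line, 38 mm below its top edge, about 280 mm above the counter; the lens looks along the -x axis of this frame, aslant downwards by 0.1 to 0.4 rad; y is level, z runs up the phone
- cup1: clear acrylic cup, 72 mm across, 88 mm high, first of three in a row to the left of the mat; not to be disturbed. Origin under its centre
- cup2: second clear acrylic cup of the row, same size
- cup3: third clear acrylic cup of the row, same size
- coaster: bamboo coaster, disc of 96 mm, 8 mm thick, on the counter under the teacup; not to be disturbed. Origin under its centre
- teacup: white ceramic teacup without handle, 72 mm across, 55 mm high, on the coaster; not to be disturbed. Origin under its centre
- ladle: aluminium ladle lying to the right of the unit, bowl 84 mm across and 30 mm high, handle 220 mm long along its -x; not to be disturbed. Origin under the bowl's centre
There are look-alikes about, which are no part of the job. What is shaped like the nut_filter but orange is not meant.

How it is judged:
By the outcome, as a careful person would: the job done as asked, in the order asked, and still so for the second after the job is handed in, while the arm keeps its last pose, push and grip.
It also fails if it takes over 59 s, if anything falls off the work surface, if the arm or the gripper's body presses on something with over 40 N, if the wrist force passes 120 N, or if a joint passes its speed limit or range.

ROBOT

A 6-joint arm with a two-finger parallel gripper is mounted at the origin on the work surface. World frame = base frame: x ahead of the robot, y to its left, z up, the work surface at z = 0. Lengths are in m, angles in rad, forces in N, time in s.
With the tool pointing down it reaches from about 0.3 to 0.775 m from the base axis. Payload 14.6 kg.
Tool frame: the origin (TCP) lies at the very end of the fingers, on their centre line; the grasp point (between the pads) lies 19 mm behind it; z points along the fingers, y is the line along which they close (so a half turn about z gives the same grasp; the last joint's range is limited). The gripper opens to 94 mm and grips with 3 to 60 N. Pads are 16 mm wide; open, the fingers measure 119 mm over their backs; the gripper's body (75 mm by 177 mm) begins 78 mm behind the grasp point.
Start: joints at [1.271, 0.3, 1.521, -0, 1.321, -0.067], TCP at [0.127, 0.535, 0.205] pointing down, gripper open.
Joint ranges: [-3.03, 3.03], [-0.79, 2.21], [0.23, 2.52], [-1.04, 4.18], [0, 3.07], [-2.55, 2.55]. Speed limits (rad/s): [2.22, 2.22, 2.57, 3.14, 3.14, 3.14].

INTERFACE

Orientations are given as [roll, pitch, yaw] about the fixed x, y, z axes, in that order (R = Rz(yaw) Ry(pitch) Rx(roll)).
In Python, from station import ctrl, cams gives the robot as it stands. The module is installed in compiled form; this text tells all that it offers.
- The arm moves only by the tool arm_command, never from a script. Its argument "plan" is a list that holds one entry, the list of rows, each a list of 7 numbers: the shift along the tool's x, y, z in a scale on which 1.0 is 80 cm, then the turn, a rotation vector about the tool's x, y, z in fractions of the full range, 1 being 180 degrees, then the closure, from -1 (fully open) to 1 (shut). A call has 1 to 12 rows; each row is the pose to reach, as a shift and turn from the pose commanded when the call began, along the tool's axes at that moment; what a row does not reach only later rows make up. A row lasts 1/10 s, in which the tool goes at most 50 mm and 8.59 degrees, less where a joint would pass 70% of its speed; a pose out of reach is approached as far as the arm can. Shift and turn numbers lie between -1 and 1, and a call with a number outside is refused. A call with a gripper value outside its range is refused whole. The fingers move at their own pace and stop on an object; "squeeze" is the grip in N (left out, the last holds). Time passes only in rows, so rows that repeat a pose let the fingers close. It gives the time, the measured TCP pose, the force, the opening and the grip force at its end, in the units of the state.
- ctrl.get_obs(): the state, without advancing time (a new reading comes with each control period).
- cams.camera(name): name is "scene" or "top" or "wrist"; returns (picture, depth): 480x640x3 uint8, blue, green, red; 480x640 float32, m along the optical axis (not along the pixel's ray), 0 where there is no reading.
- cams.camera_info(name): a dict with "fx", "fy", "cx", "cy" (pixels), "world_to_cam" (4x4, takes a point from world to camera coordinates). Camera axes: x right, y down, z forward; pixel columns grow to the right and rows downward; lengths in m; the calibration is good to about 2 mm. A picture is of the moment at which its call begins: read the wrist's pose just before it. camera_info takes no time and is no camera call; for the wrist camera it gives the pose at the moment of the call.
- ctrl.hand_in(): hands the job in; it is judged then, once.
The state is a dict: "time_s": time; "qpos": joint angles; "joint_vel": joint speeds; "tau": joint torques, N m; "ee_pos": TCP position; "eef_rot": TCP orientation; "force": force on the tool from outside, world axes, zero at the start; "moment": the same for the moment, N m; "grip_width": finger opening in m; "grip_force": force on a finger pad.
Only numpy, scipy, OpenCV 4.12 (cv2) and the standard library are available. Lean on these libraries where they do the work, as an engineer would, in place of code of your own. Each camera call takes 0.05 s, during which the arm holds its last target. There are 200 camera calls.

## Working session

There is one attempt and no reset: what is moved stays moved. The work goes in short steps, Python scripts to look and compute and a tool call to move; the robot and the scene stay as the last step left them, time stands still between calls to the robot, and variables do not carry over. Pictures are saved under pics/ and viewed, at most 10 in all, crops included, and the job is handed in when it is done.

Besides the shell and the picture viewer there is one more tool, called after ">>>" as a command line: name --argument value ..., lists and objects as JSON in quotes. arm_command: Moves the arm, as the interface text tells. Its arguments: {"type":"object","properties":{"plan":{"type":"array"},"squeeze":{"type":"number"}},"required":["plan"]}

```bash
mkdir -p pics
cat > h.py <<'E'
import numpy as np, cv2
from station import ctrl, cams
from scipy.spatial.transform import Rotation as R
def snap(n,f=None):
    p,d=cams.camera(n); i=cams.camera_info(n); f=f or n
    cv2.imwrite(f'pics/{f}.png',p); np.savez(f'{f}.npz',p=p,d=d,T=i['world_to_cam'],k=[i['fx'],i['fy'],i['cx'],i['cy']])
def cloud(f):
    z=np.load(f+'.npz'); d=z['d']; fx,fy,cx,cy=z['k']; v,u=np.indices(d.shape)
    P=np.stack([(u-cx)/fx*d,(v-cy)/fy*d,d,np.ones_like(d)],-1)@np.linalg.inv(z['T']).T
    P=P[...,:3]; P[d==0]=np.nan; return P,z['p']
def proj(f,X):
    z=np.load(f+'.npz'); fx,fy,cx,cy=z['k']; c=z['T']@np.r_[X,1]; return c[0]/c[2]*fx+cx,c[1]/c[2]*fy+cy
def delta(pos,Rm):
    "target TCP pose -> shift mm, rotvec in the present tool axes"
    o=ctrl.get_obs(); R0=R.from_euler('xyz',o['eef_rot'])
    return np.round(R0.inv().apply(np.array(pos)-o['ee_pos'])*1000,1), np.round((R0.inv()*Rm).as_rotvec(),4)
E
python3 - <<'E'
from h import *
snap('top');snap('scene')
o=ctrl.get_obs();print({k:np.round(v,3) for k,v in o.items()})
for n in('top','scene'):
    i=cams.camera_info(n);print(n,np.round(np.linalg.inv(i['world_to_cam']),2).tolist(),i['fx'])
E
```

```text
{'time_s': np.float64(0.1), 'qpos': array([ 1.271,  0.3  ,  1.522,  0.   ,  1.321, -0.067]), 'joint_vel': array([ 0.001, -0.002, -0.003, -0.   ,  0.002, -0.001]), 'tau': array([-2.0000e-03, -5.3264e+01, -3.5328e+01,  7.1000e-02,  2.4000e-02,
       -0.0000e+00]), 'ee_pos': array([0.127, 0.535, 0.205]), 'eef_rot': array([-3.141, -0.   ,  2.909]), 'force': array([-0.109, -0.745,  0.906]), 'moment': array([-0.033,  0.008,  0.048]), 'grip_force': np.float64(0.0), 'grip_width': np.float64(0.094)}
top [[-0.0, -1.0, 0.07, 0.37], [-1.0, 0.0, -0.01, 0.04], [0.01, -0.07, -1.0, 1.54], [0.0, 0.0, 0.0, 1.0]] 564.4039219036509
scene [[0.82, 0.47, -0.33, 0.84], [0.57, -0.66, 0.49, -0.56], [0.02, -0.59, -0.81, 1.18], [0.0, 0.0, 0.0, 1.0]] 468.87220945869444
```

View pics/top.png

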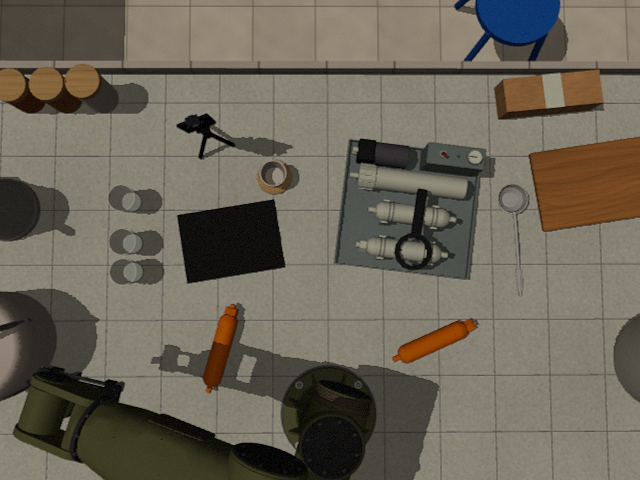

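View pics/scene.png

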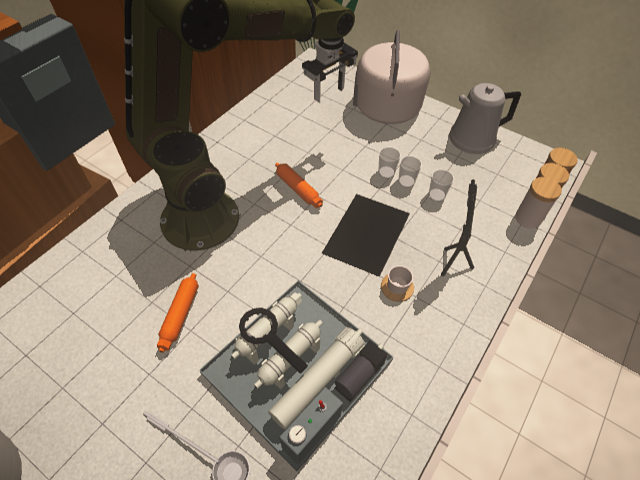

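The top view shows the unit at about (410,210), with the wrench ring at (413,250) and its handle running to (420,192). The mat is at (231,241), the phone at (198,122), the teacup at (274,177) and the cups at (130,200-272). I'll enlarge the unit and the phone.

Run:
```python
from h import *
t=cv2.imread('pics/top.png');s=cv2.imread('pics/scene.png')
a=cv2.resize(t[130:285,330:490],(400,388),interpolation=cv2.INTER_CUBIC)
b=cv2.resize(s[280:436,200:360],(400,388),interpolation=cv2.INTER_CUBIC)
c=cv2.resize(t[95:170,170:250],(213,200),interpolation=cv2.INTER_CUBIC)
e=cv2.resize(s[170:280,430:510],(145,200),interpolation=cv2.INTER_CUBIC)
m=np.zeros((590,800,3),np.uint8);m[:388,:400]=a;m[:388,400:]=b;m[389:589,:213]=c;m[389:589,400:545]=e
cv2.imwrite('pics/m1.png',m)
P,_=cloud('top')
f=lambda u,v:print((u,v),np.round(P[v,u],3))
for u,v in [(347,141),(487,149),(469,277),(336,262),(356,246),(446,257),(370,210),(455,220),(413,234),(413,266),(397,250),(430,250),(420,192),(418,215),(178,214),(275,201),(284,266),(187,282),(274,177),(130,200),(197,122),(180,124),(210,118),(513,195)]:f(u,v)
```

```text
(347, 141) [ 0.74  -0.054  0.006]
(487, 149) [ 0.719 -0.444 -0.003]
(469, 277) [ 0.364 -0.386 -0.002]
(336, 262) [ 0.406 -0.022  0.009]
(356, 246) [ 0.446 -0.072  0.073]
(446, 257) [ 0.416 -0.306  0.078]
(370, 210) [ 0.54  -0.109  0.078]
(455, 220) [ 0.513 -0.331  0.076]
(413, 234) [ 0.474 -0.215  0.108]
(413, 266) [ 0.393 -0.214  0.108]
(397, 250) [ 0.433 -0.173  0.11 ]
(430, 250) [ 0.433 -0.257  0.112]
(420, 192) [ 0.582 -0.235  0.108]
(418, 215) [ 0.523 -0.229  0.105]
(178, 214) [ 0.539  0.411 -0.005]
(275, 201) [0.574 0.144 0.003]
(284, 266) [0.396 0.119 0.005]
(187, 282) [ 0.353  0.383 -0.002]
(274, 177) [0.639 0.147 0.011]
(130, 200) [0.578 0.542 0.001]
(197, 122) [0.704 0.292 0.327]
(180, 124) [0.701 0.33  0.322]
(210, 118) [0.728 0.273 0.276]
(513, 195) [ 0.59  -0.513 -0.003]
```

View pics/m1.png

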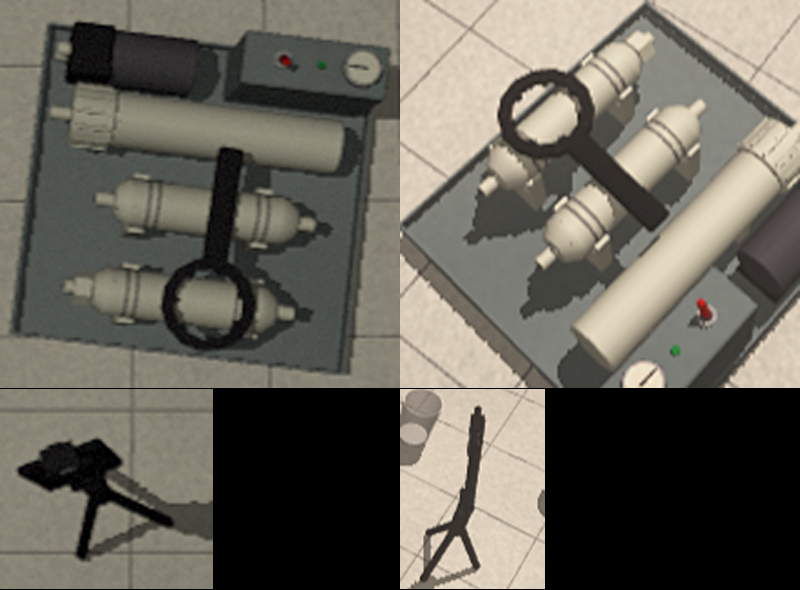

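The nut filter is in the front row (nearer the robot), with its nut at the left (+y) end: crop pixel (78,287) in the top view and (640,45) in the scene view. Next I'll fit the wrench, filters, mat and phone and check how the wrist camera is mounted.

Run:
```python
from h import *
P,p=cloud('top'); Q,q=cloud('scene')
W,w=cams.camera('wrist'); i=cams.camera_info('wrist');o=ctrl.get_obs()
R0=R.from_euler('xyz',o['eef_rot']);C=np.linalg.inv(i['world_to_cam'])
print('cam in tool',np.round(R0.inv().apply(C[:3,3]-o['ee_pos']),3),np.round(R0.as_matrix().T@C[:3,:3],2).tolist(),i['fx'])
for n,A,im in(('top',P,p),('scene',Q,q)):
    g=im.max(-1)
    # wrench
    m=(g<60)&(A[...,2]>.098)&(A[...,2]<.118)&(A[...,0]>.36)&(A[...,0]<.62)&(A[...,1]>-.3)&(A[...,1]<-.15)
    X=A[m][:,:2]; h=X[X[:,0]>.50]; c=h.mean(0); d=np.linalg.svd(h-c)[2][0]; d*=np.sign(d[0])
    s=(X-c)@d; print(n,'wrench',len(X),'hc',c,'ang',np.arctan2(d[1],d[0]),'s',s.min(),s.max())
    r=X[X[:,0]<.47]; sol=np.linalg.lstsq(np.c_[2*r,np.ones(len(r))],(r**2).sum(1),rcond=None)[0]; print(' ring',sol[:2], 'bbox mid',(r[:,1].min()+r[:,1].max())/2,X[:,0].min(),X[:,0].max())
    # filters: light, high
    for lo,hi,nm in((.37,.475,'front'),(.475,.57,'rear')):
        m=(g>90)&(A[...,2]>.055)&(A[...,2]<.103)&(A[...,0]>lo)&(A[...,0]<hi)&(A[...,1]>-.38)&(A[...,1]<-.04)
        X=A[m];c=X.mean(0);mm=X[:,2]>.088;Y=X[mm][:,:2];cy=Y.mean(0);d=np.linalg.svd(Y-cy)[2][0];d*=np.sign(d[1])
        s=(X[:,:2]-cy)@d; print(' ',nm,len(Y),'c',cy,'ang',np.arctan2(d[1],d[0]),'ends',np.percentile(s,[0,.5,99.5,100]),'mid',cy+d*(s.max()+s.min())/2, X[:,2].max())
    m=(g<45)&(abs(A[...,2])<.02)&(A[...,0]>.32)&(A[...,0]<.6)&(A[...,1]>.1)&(A[...,1]<.43)
    X=A[m][:,:2].astype(np.float32);print(' mat',cv2.minAreaRect(X))
    m=(g<70)&(A[...,2]>.19)&(A[...,2]<.36)&(A[...,0]>.62)&(A[...,0]<.8)&(A[...,1]>.2)&(A[...,1]<.4)
    X=A[m];print(' phone',len(X),X.min(0),X.max(0),X.mean(0),np.linalg.svd(X-X.mean(0))[2])
```

```text
cam in tool [ 0.073 -0.001 -0.179] [[-0.0, -0.97, -0.25], [1.0, 0.0, -0.0], [0.0, -0.25, 0.97]] 350.15918718717217
top wrench 951 hc [ 0.54543691 -0.2325689 ] ang -0.15360582464293643 s -0.1648057835934667 0.045800772110753306
 ring [ 0.42938375 -0.21397618] bbox mid -0.21626358032163323 0.382631532277988 0.591556913456945
  front 847 c [ 0.43762161 -0.17913734] ang 1.446830373579278 ends [-0.12813041 -0.12533999  0.1082736   0.11090465] mid [ 0.43655664 -0.18768413] 0.10280819702694521
  rear 819 c [ 0.52868793 -0.21165925] ang 1.4430641948418788 ends [-0.12058382 -0.11677515  0.10689425  0.1099491 ] mid [ 0.52801058 -0.21693329] 0.10298679385166687
 mat ((0.46551424264907837, 0.26592665910720825), (0.1880485564470291, 0.26971128582954407), 9.28840446472168)
 phone 432 [0.69450936 0.26984716 0.19087509] [0.74120995 0.34169028 0.33584143] [0.71353706 0.30378447 0.28792615] [[-0.14576228 -0.02436733  0.98901951]
 [ 0.34967103 -0.93644009  0.02846284]
 [-0.92546395 -0.34998028 -0.14501819]]
scene wrench 929 hc [ 0.54746942 -0.2349195 ] ang -0.1625900501565019 s -0.16561400797049142 0.043915741801210946
 ring [ 0.4310289  -0.21658044] bbox mid -0.2157484648933049 0.38377682813148917 0.5917635888592706
  front 901 c [ 0.44030131 -0.18666822] ang 1.4391988092301755 ends [-0.1222184  -0.12090723  0.11549678  0.11779038] mid [ 0.44001079 -0.18886309] 0.10296917510071535
  rear 998 c [ 0.53160159 -0.22133577] ang 1.443587511938534 ends [-0.11090322 -0.10902932  0.11538145  0.11843893] mid [ 0.5320796  -0.21759837] 0.10295391255007669
 mat ((0.4647497832775116, 0.2620750963687897), (0.3202179968357086, 0.0), 134.14181518554688)
 phone 301 [0.69534968 0.26879305 0.19056156] [0.74682773 0.33701529 0.33749718] [0.72352449 0.28912438 0.28374816] [[ 0.24303302 -0.10969554 -0.96379554]
 [-0.25139496  0.95251456 -0.17180394]
 [ 0.93687541  0.28404737  0.20391559]]
```

Run:
```python
from h import *
print(delta([.37,.15,.23],R.from_euler('xyz',[np.pi,0,1.38])))
print(delta([.4885,-.2245,.19],R.from_euler('xyz',[np.pi,0,-.157])))
```

```text
(array([-325.4, -318.5,  -24.7]), array([-7.0000e-04,  6.0000e-04,  1.5288e+00]))
(array([-527.1, -655.5,   15.6]), array([-1.0000e-04,  1.3000e-03,  3.0658e+00]))
```

Careful with the scale: shifts go in shares of 80 cm and turns go in shares of 180 degrees. That gives: -325 mm / 800 = -0.4063, -318 mm / 800 = -0.3975, 1.53 rad / 3.1416 = 0.487.

>>> arm_command --plan '[[[-0.4063,-0.3975,-0.0313,0,0,0.487,-1],[-0.4063,-0.3975,-0.0313,0,0,0.487,-1],[-0.4063,-0.3975,-0.0313,0,0,0.487,-1],[-0.4063,-0.3975,-0.0313,0,0,0.487,-1],[-0.4063,-0.3975,-0.0313,0,0,0.487,-1],[-0.4063,-0.3975,-0.0313,0,0,0.487,-1],[-0.4063,-0.3975,-0.0313,0,0,0.487,-1],[-0.4063,-0.3975,-0.0313,0,0,0.487,-1],[-0.4063,-0.3975,-0.0313,0,0,0.487,-1],[-0.4063,-0.3975,-0.0313,0,0,0.487,-1],[-0.4063,-0.3975,-0.0313,0,0,0.487,-1],[-0.4063,-0.3975,-0.0313,0,0,0.487,-1]]]'

```text
time_s: 1.35
ee_pos: [0.3694, 0.1511, 0.2303]
eef_rot: [-3.141, 0.0, 1.382]
force: [-0.7, 0.4, 0.0]
grip_width: 0.0942
grip_force: 0.0
```

Run:
```python
from h import *
print(ctrl.get_obs()['qpos'].round(2),delta([.4885,-.2245,.22],R.from_euler('xyz',[np.pi,0,-.157])))
```

```text
[ 0.3  -0.07  1.87  0.    1.34  0.49] (array([-346.5,  187.6,   10.2]), array([-3.0000e-04,  4.0000e-04,  1.5385e+00]))
```

In the tool's units: -346 mm / 800 = -0.4325, 188 mm / 800 = 0.235, 1.54 rad / 3.1416 = 0.4902.

>>> arm_command --plan '[[[-0.4325,0.235,0.0125,0,0,0.4902,-1],[-0.4325,0.235,0.0125,0,0,0.4902,-1],[-0.4325,0.235,0.0125,0,0,0.4902,-1],[-0.4325,0.235,0.0125,0,0,0.4902,-1],[-0.4325,0.235,0.0125,0,0,0.4902,-1],[-0.4325,0.235,0.0125,0,0,0.4902,-1],[-0.4325,0.235,0.0125,0,0,0.4902,-1],[-0.4325,0.235,0.0125,0,0,0.4902,-1],[-0.4325,0.235,0.0125,0,0,0.4902,-1],[-0.4325,0.235,0.0125,0,0,0.4902,-1],[-0.4325,0.235,0.0125,0,0,0.4902,-1],[-0.4325,0.235,0.0125,0,0,0.4902,-1]]]'

```text
time_s: 2.55
ee_pos: [0.4888, -0.2234, 0.2202]
eef_rot: [-3.141, 0.0, -0.156]
force: [-0.3, -0.5, -0.4]
grip_width: 0.0941
grip_force: 0.0
```

Run:
```python
from h import *
snap('wrist','w1'); print(ctrl.get_obs()['qpos'].round(2))
P,p=cloud('w1'); g=p.max(-1).astype(int)
m=(g<60)&(P[...,2]>.095)&(P[...,2]<.12)&(P[...,0]>.36)&(P[...,0]<.62)&(P[...,1]>-.32)&(P[...,1]<-.12)
X=P[m];print(len(X),X.min(0),X.max(0),np.median(X[:,2]))
h=X[(X[:,0]>.50)][:,:2];c=h.mean(0);d=np.linalg.svd(h-c)[2][0];d*=np.sign(d[0]);print('handle',c,np.arctan2(d[1],d[0]),'end',((h-c)@d).max(), c+d*((h-c)@d).max())
m=(g>90)&(P[...,2]>.05)&(P[...,2]<.103)&(P[...,0]>.37)&(P[...,0]<.48)
X=P[m];print('filt',X.min(0),X.max(0))
print(delta([.4885,-.2245,.102],R.from_euler('xyz',[np.pi,0,-.157])))
```

```text
[-0.5   0.26  1.54  0.    1.35  1.23]
8026 [ 0.38354824 -0.26357636  0.09859762] [ 0.59016993 -0.17008446  0.11252931] 0.11003507514551114
handle [ 0.54616525 -0.23584848] -0.16501495155511336 end 0.043271879674901946 [ 0.58884932 -0.24295662]
filt [ 0.39330941 -0.30156782  0.05002533] [ 0.4740234  -0.07206346  0.1029975 ]
(array([-1.000e-01,  1.000e+00,  1.183e+02]), array([-0.0001,  0.0002,  0.0016]))
```

View pics/w1.png

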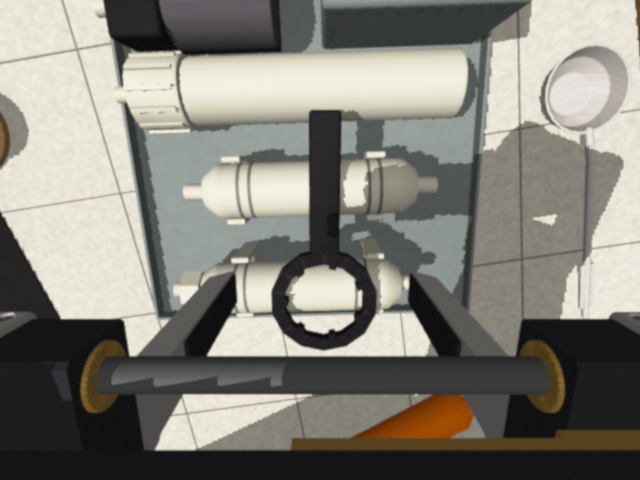

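The view shows the wrench centred between the fingers, with the ring at (325,300) and the handle at (325,180). I'll descend and grip.

In the tool's units: 118 mm / 800 = 0.1475, 2.5 mm / 800 = 0.0031, 0.005 rad / 3.1416 = 0.0016.

>>> arm_command --plan '[[[0,0.0031,0.0563,0,0,0.0016,-1],[0,0.0031,0.1063,0,0,0.0016,-1],[0,0.0031,0.1375,0,0,0.0016,-1],[0,0.0031,0.1475,0,0,0.0016,-0.5],[0,0.0031,0.1475,0,0,0.0016,0],[0,0.0031,0.1475,0,0,0.0016,0.5],[0,0.0031,0.1475,0,0,0.0016,1],[0,0.0031,0.1475,0,0,0.0016,1],[0,0.0031,0.1475,0,0,0.0016,1],[0,0.0031,0.1475,0,0,0.0016,1]]]' --squeeze 30

```text
time_s: 3.6
ee_pos: [0.488, -0.2273, 0.1028]
eef_rot: [3.141, -0.0, -0.166]
force: [-0.0, -0.2, 0.6]
grip_width: 0.0416
grip_force: 0.0
```

>>> arm_command --plan '[[[0,0,0,0,0,0,1],[0,0,0,0,0,0,1],[0,0,0,0,0,0,1],[0,0,0,0,0,0,1],[0,0,0,0,0,0,1],[0,0,0,0,0,0,1]]]' --squeeze 30

```text
time_s: 4.2
ee_pos: [0.4879, -0.2272, 0.1025]
eef_rot: [-3.141, -0.0, -0.166]
force: [0.1, 1.5, 2.5]
grip_width: 0.0254
grip_force: 30.0
```

In the tool's units: -105 mm / 800 = -0.1313, -100 mm / 800 = -0.125.

>>> arm_command --plan '[[[0,0,-0.0063,0,0,0,1],[0,0,-0.0188,0,0,0,1],[0,0,-0.0438,0,0,0,1],[0,0,-0.075,0,0,0,1],[0,0,-0.1063,0,0,0,1],[0,0,-0.125,0,0,0,1],[0,0,-0.1313,0,0,0,1]]]'

```text
time_s: 4.9
ee_pos: [0.4883, -0.2275, 0.2098]
eef_rot: [3.14, -0.003, -0.166]
force: [0.3, -0.5, -1.9]
grip_width: 0.0259
grip_force: 30.0
```

Run:
```python
from h import *
snap('wrist','w2')
P,p=cloud('w2'); g=p.max(-1).astype(int); o=ctrl.get_obs()
R0=R.from_euler('xyz',o['eef_rot']); X=R0.inv().apply((P.reshape(-1,3)-o['ee_pos'])); X=X.reshape(P.shape)
m=(g<60)&(abs(X[...,2])<.03)&(abs(X[...,1])<.06)&(X[...,0]>-.12)&(X[...,0]<.13)
Y=X[m]; print(len(Y),Y.min(0),Y.max(0))
for a,b in((-.11,-.06),(-.06,-.03),(.02,.05),(.05,.08),(.08,.12)):
    k=(Y[:,0]>a)&(Y[:,0]<b);print(a,k.sum(),np.median(Y[k],0) if k.any() else '')
print(o['qpos'].round(2),delta([.465,.264,.18],R.from_euler('xyz',[np.pi,0,1.72])))
```

```text
14552 [-0.0969394  -0.02654388 -0.02995934] [0.10245744 0.0293367  0.00320158]
-0.11 1445 [-0.09083864  0.00196485 -0.00423633]
-0.06 0 
0.02 2863 [ 0.0353329   0.00137412 -0.0073974 ]
0.05 3263 [ 0.06576108  0.00184896 -0.00743151]
0.08 2706 [ 0.09133742  0.00183984 -0.00736186]
[-0.5   0.27  1.55 -0.    1.32  1.23] (array([-104.3, -480.9,   28.7]), array([ 2.8000e-03, -7.0000e-04, -1.8862e+00]))
```

In the tool's units: -481 mm / 800 = -0.6013, -104 mm / 800 = -0.13, -1.886 rad / 3.1416 = -0.6003.

>>> arm_command --plan '[[[-0.025,-0.1,0.025,0,0,-0.0477,1],[-0.13,-0.6013,0.0363,0,0,-0.6003,1],[-0.13,-0.6013,0.0363,0,0,-0.6003,1],[-0.13,-0.6013,0.0363,0,0,-0.6003,1],[-0.13,-0.6013,0.0363,0,0,-0.6003,1],[-0.13,-0.6013,0.0363,0,0,-0.6003,1],[-0.13,-0.6013,0.0363,0,0,-0.6003,1],[-0.13,-0.6013,0.0363,0,0,-0.6003,1],[-0.13,-0.6013,0.0363,0,0,-0.6003,1],[-0.13,-0.6013,0.0363,0,0,-0.6003,1],[-0.13,-0.6013,0.0363,0,0,-0.6003,1],[-0.13,-0.6013,0.0363,0,0,-0.6003,1]]]'

```text
time_s: 6.15
ee_pos: [0.4641, 0.2654, 0.1772]
eef_rot: [-3.14, 0.001, 1.642]
force: [0.2, 0.0, -0.8]
grip_width: 0.0258
grip_force: 30.0
```

>>> arm_command --plan '[[[0,0,0,0,0,0,1]]]'

```text
time_s: 6.25
ee_pos: [0.4644, 0.2645, 0.1775]
eef_rot: [-3.14, 0.001, 1.637]
force: [0.4, -0.1, -1.0]
grip_width: 0.0255
grip_force: 30.0
```

Run:
```python
from h import *
print(ctrl.get_obs()['qpos'].round(2),delta([.465,.264,.05],R.from_euler('xyz',[np.pi,0,1.72])))
snap('wrist','w3')
P,p=cloud('w3'); g=p.max(-1).astype(int)
o=ctrl.get_obs();R0=R.from_euler('xyz',o['eef_rot']); X=R0.inv().apply((P.reshape(-1,3)-o['ee_pos'])).reshape(P.shape)
for n,m in (('mat z',(g<50)&(abs(P[...,2])<.02)),):
    Y=P[m]; print(n,len(Y),np.median(Y,0),Y.min(0),Y.max(0))
m=(g<60)&(abs(X[...,2])<.03)&(abs(X[...,1])<.06)&(X[...,0]>-.12)&(X[...,0]<.13);Y=X[m]
for a,b in((-.11,-.06),(.02,.05),(.05,.08),(.08,.12)):
    k=(Y[:,0]>a)&(Y[:,0]<b);print(a,k.sum(),np.median(Y[k],0) if k.any() else '')
```

```text
[ 0.45  0.29  1.6  -0.    1.25  0.38] (array([ -0.4,   0.7, 127.5]), array([-0.0015,  0.0006, -0.083 ]))
mat z 28409 [0.47642734 0.30154176 0.00323229] [3.51505568e-01 1.25020322e-01 2.99474073e-04] [0.72776301 0.40944698 0.01996897]
-0.11 1438 [-0.0915746  -0.00030576 -0.00396784]
0.02 2972 [ 0.03548014 -0.00039582 -0.00732566]
0.05 3397 [ 0.06544351 -0.00040793 -0.00736301]
0.08 2761 [ 0.09103398 -0.00041734 -0.00734655]
```

In the tool's units: 170 mm / 800 = 0.2125, 169 mm / 800 = 0.2113, -0.083 rad / 3.1416 = -0.0264.

>>> arm_command --plan '[[[0,0,0.0563,0,0,-0.0264,1],[0,0,0.1125,0,0,-0.0264,1],[0,0,0.1625,0,0,-0.0264,1],[0,0,0.19,0,0,-0.0264,1],[0,0,0.2025,0,0,-0.0264,1],[0,0,0.2075,0,0,-0.0264,1],[0,0,0.21,0,0,-0.0264,1],[0,0,0.2113,0,0,-0.0264,1],[0,0,0.2125,0,0,-0.0264,1],[0,0,0.2125,0,0,-0.0264,1]]]'

```text
time_s: 7.3
ee_pos: [0.4652, 0.2645, 0.009]
eef_rot: [3.141, -0.0, 1.717]
force: [-0.2, -0.3, -1.9]
grip_width: 0.0254
grip_force: 30.0
```

In the tool's units: 3 mm / 800 = 0.0038, 2 mm / 800 = 0.0025.

>>> arm_command --plan '[[[0,0,0.0013,0,0,0,1],[0,0,0.0025,0,0,0,1],[0,0,0.0038,0,0,0,1],[0,0,0.0038,0,0,0,1]]]'

```text
time_s: 7.7
ee_pos: [0.4649, 0.2644, 0.0056]
eef_rot: [3.142, -0.0, 1.717]
force: [-1.3, -0.7, 1.6]
grip_width: 0.025
grip_force: 30.0
```

Contact: the force rose by about 3.5 N. One small step further, then I'll open and retreat.

In the tool's units: -170 mm / 800 = -0.2125, -150 mm / 800 = -0.1875.

>>> arm_command --plan '[[[0,0,0.0006,0,0,0,1],[0,0,0.0006,0,0,0,0.8],[0,0,0.0006,0,0,0,0.3],[0,0,0.0006,0,0,0,0.1],[0,0,0.0006,0,0,0,0.1],[0,0,0.0006,0,0,0,0.1],[0,0,-0.0063,0,0,0,0.1],[0,0,-0.0313,0,0,0,0.1],[0,0,-0.0813,0,0,0,0.2],[0,0,-0.1375,0,0,0,0.2],[0,0,-0.1875,0,0,0,0.2],[0,0,-0.2125,0,0,0,0.2]]]'

```text
time_s: 8.9
ee_pos: [0.4656, 0.2647, 0.1796]
eef_rot: [3.137, -0.001, 1.717]
force: [0.1, -0.1, 0.1]
grip_width: 0.0376
grip_force: 0.0
```

Run:
```python
from h import *
o=ctrl.get_obs();print(o['qpos'].round(3),o['ee_pos'],o['eef_rot'])
snap('wrist','w4')
P,p=cloud('w4'); g=p.max(-1).astype(int)
m=(g<70)&(P[...,2]>.008)&(P[...,2]<.025)&(P[...,0]>.38)&(P[...,0]<.55)&(P[...,1]>.1)&(P[...,1]<.43)
Y=P[m];print(len(Y),np.median(Y,0),Y.min(0),Y.max(0))
for a in np.arange(.14,.4,.03):
    k=abs(Y[:,1]-a)<.015
    if k.sum()>50: print(a.round(2),np.median(Y[k],0))
c=[.49,.27,.36]
# look pose: tool at about horizontal aim
for dirn in ([.86,.34,-.38],):
    z=np.array(dirn)/np.linalg.norm(dirn); yv=np.array([z[1],-z[0],0]);yv/=np.linalg.norm(yv); 
    for s in(1,-1):
        y=s*yv;x=np.cross(y,z);Rm=R.from_matrix(np.c_[x,y,z]);print(s,x.round(2),delta([.50,.24,.22],Rm))
```

```text
[ 0.449  0.288  1.599 -0.     1.25   0.303] [0.46563316 0.2647182  0.17961263] [ 3.13697704e+00 -1.42001969e-03  1.71682719e+00]
5666 [0.46126593 0.26461867 0.01472666] [0.42599357 0.15750363 0.00800132] [0.51847706 0.36691559 0.01727079]
0.17 [0.47757087 0.17009647 0.0145956 ]
0.2 [0.50635642 0.19801326 0.01462038]
0.23 [0.46921935 0.23485645 0.0147809 ]
0.26 [0.46706531 0.25777495 0.01469461]
0.29 [0.46127979 0.29058539 0.01475858]
0.32 [0.45695954 0.32019563 0.01476866]
0.35 [0.45276988 0.35006381 0.01482996]
1 [0.35 0.14 0.92] (array([-29.6,  30. , -38.4]), array([-0.7808,  0.9844,  1.1735]))
-1 [-0.35 -0.14 -0.92] (array([-29.6,  30. , -38.4]), array([-1.0413, -0.826 , -1.5669]))
```

The wrench lies flat inside the mat, with its top level from end to end. Now I'll tilt the wrist towards the phone to look at the lens.

Run:
```python
from h import *
a=.39;t=.87
z=np.array([np.sin(t)*np.cos(a),np.sin(t)*np.sin(a),-np.cos(t)]);yv=-np.array([z[1],-z[0],0])/np.sin(t)
print(delta([.48,.21,.25],R.from_matrix(np.c_[np.cross(yv,z),yv,z])))
```

```text
(array([-56.3,   6. , -68.6]), array([-0.7763, -0.6074, -1.6877]))
```

In the tool's units: -69 mm / 800 = -0.0863, -56 mm / 800 = -0.07, -1.688 rad / 3.1416 = -0.5373.

>>> arm_command --plan '[[[-0.07,0.0075,-0.0863,-0.247,-0.1932,-0.5373,0.2],[-0.07,0.0075,-0.0863,-0.247,-0.1932,-0.5373,0.2],[-0.07,0.0075,-0.0863,-0.247,-0.1932,-0.5373,0.2],[-0.07,0.0075,-0.0863,-0.247,-0.1932,-0.5373,0.2],[-0.07,0.0075,-0.0863,-0.247,-0.1932,-0.5373,0.2],[-0.07,0.0075,-0.0863,-0.247,-0.1932,-0.5373,0.2],[-0.07,0.0075,-0.0863,-0.247,-0.1932,-0.5373,0.2],[-0.07,0.0075,-0.0863,-0.247,-0.1932,-0.5373,0.2],[-0.07,0.0075,-0.0863,-0.247,-0.1932,-0.5373,0.2],[-0.07,0.0075,-0.0863,-0.247,-0.1932,-0.5373,0.2],[-0.07,0.0075,-0.0863,-0.247,-0.1932,-0.5373,0.2],[-0.07,0.0075,-0.0863,-0.247,-0.1932,-0.5373,0.2]]]'

```text
time_s: 10.15
ee_pos: [0.4782, 0.2101, 0.2437]
eef_rot: [3.042, 0.793, -2.985]
force: [0.4, 0.4, 0.4]
grip_width: 0.038
grip_force: 0.0
```

Run:
```python
from h import *
snap('wrist','w5');o=ctrl.get_obs();print(o['qpos'].round(2),o['joint_vel'].round(2),o['ee_pos'],o['eef_rot'],proj('w5',[.7,.3,.28]))
```

```text
[ 0.37 -0.17  2.13 -0.14  0.39 -1.31] [ 0.03  0.02 -0.05 -0.21  0.14  0.53] [0.47785029 0.20985772 0.24300116] [ 3.0519868   0.79463279 -2.96812848] (np.float64(357.9145467173664), np.float64(401.7204524167904))
```

View pics/w5.png

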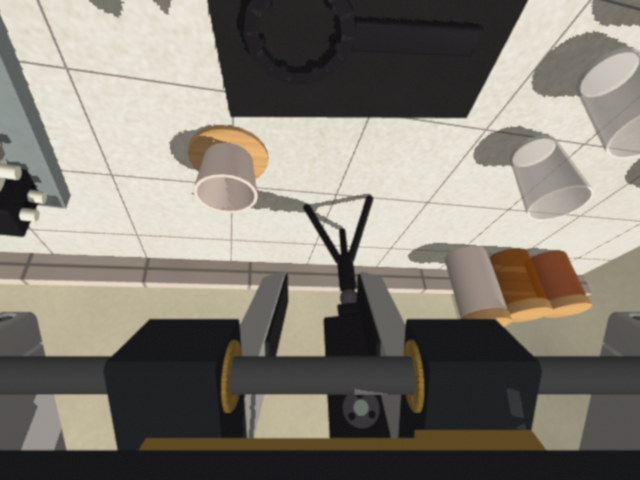

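The lens is at pixel (361,408), with the picture upside down and the gripper partly hiding the phone. I'll raise the wrist, open the fingers and look again at rest.

Run:
```python
from h import *
a=.39;t=.95
z=np.array([np.sin(t)*np.cos(a),np.sin(t)*np.sin(a),-np.cos(t)]);yv=-np.array([z[1],-z[0],0])/np.sin(t)
print(delta([.47,.21,.33],R.from_matrix(np.c_[np.cross(yv,z),yv,z])))
```

```text
(array([-56.7,   7.4, -66. ]), array([-0.0767, -0.1482, -0.146 ]))
```

In the tool's units: -66 mm / 800 = -0.0825, -57 mm / 800 = -0.0713, -0.146 rad / 3.1416 = -0.0465.

>>> arm_command --plan '[[[-0.035,0.005,-0.0413,-0.0127,-0.0223,-0.0223,-1],[-0.0713,0.0088,-0.0825,-0.0245,-0.0471,-0.0465,-1],[-0.0713,0.0088,-0.0825,-0.0245,-0.0471,-0.0465,-1],[-0.0713,0.0088,-0.0825,-0.0245,-0.0471,-0.0465,-1],[-0.0713,0.0088,-0.0825,-0.0245,-0.0471,-0.0465,-1],[-0.0713,0.0088,-0.0825,-0.0245,-0.0471,-0.0465,-1],[-0.0713,0.0088,-0.0825,-0.0245,-0.0471,-0.0465,-1],[-0.0713,0.0088,-0.0825,-0.0245,-0.0471,-0.0465,-1]]]'

```text
time_s: 11.0
ee_pos: [0.4716, 0.2095, 0.3305]
eef_rot: [3.122, 0.947, -2.782]
force: [-0.6, -0.6, 0.1]
grip_width: 0.0936
grip_force: 0.0
```

Run:
```python
from h import *
snap('wrist','w6');o=ctrl.get_obs();print(o['qpos'].round(2),o['joint_vel'].round(2),o['ee_pos'],o['eef_rot'],proj('w6',[.7,.3,.28]))
p=cv2.imread('pics/w6.png');cv2.imwrite('pics/w6c.png',cv2.resize(p[200:400,230:490],None,fx=3,fy=3,interpolation=cv2.INTER_CUBIC)[:600,:780])
```

```text
[ 0.32 -0.32  2.11  0.13  0.41 -1.71] [-0.   -0.   -0.    0.   -0.   -0.01] [0.47164528 0.2095201  0.33075253] [ 3.12261986  0.94693879 -2.7814421 ] (np.float64(322.8782492526555), np.float64(295.357897989728))
```

View pics/w6c.png

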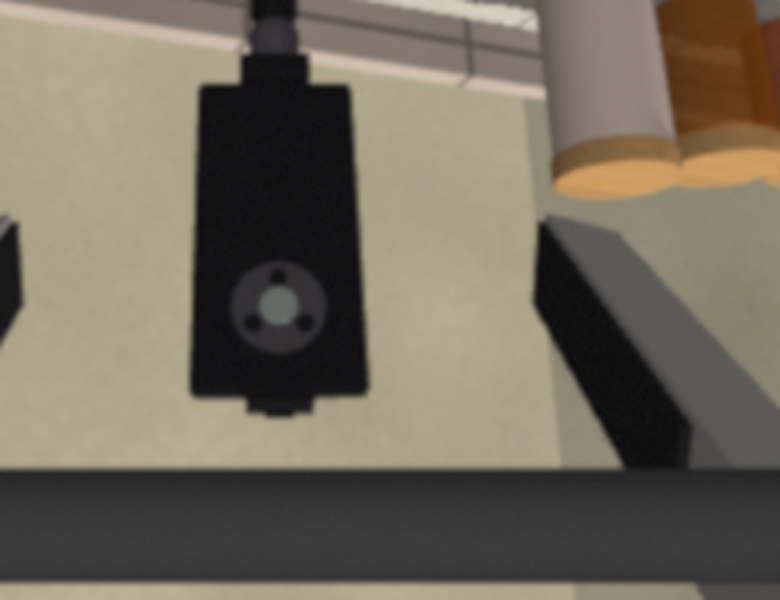

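The phone's full face is visible. The lens is at full-image (322.7,302), and the corners are at about (297,229), (346,229), (352.5,332) and (294,332).

Run:
```python
from h import *
P,p=cloud('w6'); z=np.load('w6.npz'); fx,fy,cx,cy=z['k'];C=np.linalg.inv(z['T'])
m=np.zeros(P.shape[:2],np.uint8); cv2.fillPoly(m,[np.array([[300,232],[343,232],[349,328],[297,328]])],1)
m2=m.copy();cv2.circle(m2,(323,302),18,0,-1)
X=P[m2>0];X=X[np.isfinite(X).all(1)]
for _ in range(3):
    c=X.mean(0);n=np.linalg.svd(X-c,full_matrices=False)[2][2];r=(X-c)@n;X=X[abs(r)<3*r.std()]
n*=-np.sign(n[0]);print('n',n,'yaw(look)',np.arctan2(n[1],n[0]),'down',np.arcsin(-n[2]),'rms',r.std(),len(X))
ray=C[:3,:3]@np.array([(322.7-cx)/fx,(302-cy)/fy,1]);o=C[:3,3];L=o+ray*((c-o)@n)/(ray@n);print('lens on plane',L,'depth',P[302,323])
obj=np.array([[-37.5,-155,0],[37.5,-155,0],[37.5,0,0],[-37.5,0,0]])/1000.
img=np.array([[297.3,228.7],[346,228.7],[352.7,332],[293.7,332]])
K=np.array([[fx,0,cx],[0,fy,cy],[0,0,1]])
ok,rv,tv=cv2.solvePnP(obj,img,K,None,flags=cv2.SOLVEPNP_IPPE);Rr=C[:3,:3]@cv2.Rodrigues(rv)[0];nn=Rr[:,2];nn*=-np.sign(nn[0])
print('pnp n',nn,'yaw',np.arctan2(nn[1],nn[0]),np.arcsin(-nn[2]),'lens',C[:3,3]+C[:3,:3]@(cv2.Rodrigues(rv)[0]@[0,-.038,0]+tv[:,0]))
np.savez('lens.npz',L=L,n=n)
print(delta([.438,-.188,.22],R.from_euler('xyz',[np.pi,0,1.443])))
```

```text
n [-0.92250414 -0.34250755 -0.17797383] yaw(look) -2.786087136491372 down 0.17892701944840003 rms 0.0007599632304490834 3667
lens on plane [0.71084139 0.30397083 0.28604074] depth [0.70714367 0.30290611 0.28682202]
pnp n [-0.93567098 -0.332073   -0.11936223] yaw -2.8005560675172725 0.1196474924257361 lens [0.73350012 0.31319535 0.28341534]
(array([ 190.1, -358.7,  -81.4]), array([0.9747, 0.5619, 1.8871]))
```

In the tool's units: -359 mm / 800 = -0.4488, 190 mm / 800 = 0.2375, 1.887 rad / 3.1416 = 0.6007.

>>> arm_command --plan '[[[0.2375,-0.4488,-0.1013,0.3104,0.1789,0.6007,-1],[0.2375,-0.4488,-0.1013,0.3104,0.1789,0.6007,-1],[0.2375,-0.4488,-0.1013,0.3104,0.1789,0.6007,-1],[0.2375,-0.4488,-0.1013,0.3104,0.1789,0.6007,-1],[0.2375,-0.4488,-0.1013,0.3104,0.1789,0.6007,-1],[0.2375,-0.4488,-0.1013,0.3104,0.1789,0.6007,-1],[0.2375,-0.4488,-0.1013,0.3104,0.1789,0.6007,-1],[0.2375,-0.4488,-0.1013,0.3104,0.1789,0.6007,-1],[0.2375,-0.4488,-0.1013,0.3104,0.1789,0.6007,-1],[0.2375,-0.4488,-0.1013,0.3104,0.1789,0.6007,-1],[0.2375,-0.4488,-0.1013,0.3104,0.1789,0.6007,-1],[0.2375,-0.4488,-0.1013,0.3104,0.1789,0.6007,-1]]]'

```text
time_s: 12.25
ee_pos: [0.4386, -0.1884, 0.2202]
eef_rot: [2.987, 0.128, 1.769]
force: [-0.8, 0.3, 0.5]
grip_width: 0.0939
grip_force: 0.0
```

Run:
```python
from h import *
print(delta([.438,-.188,.22],R.from_euler('xyz',[np.pi,0,1.443])))
```

```text
(array([ 0.5, -0.5,  0.1]), array([0.1737, 0.101 , 0.335 ]))
```

In the tool's units: 0.335 rad / 3.1416 = 0.1066.

>>> arm_command --plan '[[[0,0,0,0.0554,0.0321,0.1066,-1],[0,0,0,0.0554,0.0321,0.1066,-1],[0,0,0,0.0554,0.0321,0.1066,-1],[0,0,0,0.0554,0.0321,0.1066,-1],[0,0,0,0.0554,0.0321,0.1066,-1]]]'

```text
time_s: 12.75
ee_pos: [0.4386, -0.1883, 0.2199]
eef_rot: [3.138, 0.001, 1.451]
force: [-0.4, -0.1, 0.3]
grip_width: 0.094
grip_force: 0.0
```

Run:
```python
from h import *
snap('wrist','w7');o=ctrl.get_obs();print(o['qpos'].round(2),o['joint_vel'].round(2),o['ee_pos'],o['eef_rot'])
P,p=cloud('w7');g=p.max(-1)
m=(P[...,2]>.092)&(P[...,2]<.103)&(g>90)&(P[...,0]>.38)&(P[...,0]<.49)&(P[...,1]<-.07)&(P[...,1]>-.3)
X=P[m];Y=X[:,:2];c=Y.mean(0);d=np.linalg.svd(Y-c,full_matrices=False)[2][0];d*=np.sign(d[1]);print(len(X),'c',c,'ang',np.arctan2(d[1],d[0]),X[:,2].max())
m=(P[...,2]>.045)&(P[...,2]<.103)&(g>90)
A=P[m];s=(A[:,:2]-c)@d;t=(A[:,:2]-c)@np.array([-d[1],d[0]]);k=(abs(t)<.03)&(abs(s)<.16);A,s,t=A[k],s[k],t[k]
for a in np.arange(-.13,.14,.01):
    q=abs(s-a)<.005
    if q.sum()>5: print(a.round(2),q.sum(),np.percentile(t[q],[1,99]).round(4),A[q,2].max().round(4))
print('ends',s.min(),s.max())
```

```text
[-0.48  0.12  1.7   0.    1.31 -0.36] [-0.   -0.01  0.    0.    0.01  0.01] [ 0.43847276 -0.18819412  0.22008206] [3.13807320e+00 1.27163745e-03 1.45132411e+00]
7838 c [ 0.43560167 -0.18817925] ang 1.4457041293746031 0.1023887852456194
-0.12 85 [-0.0061  0.0072] 0.0841
-0.11 76 [-0.0053  0.0064] 0.0839
-0.1 105 [-0.0167  0.0147] 0.0969
-0.09 360 [-0.0279  0.0275] 0.1016
-0.08 557 [-0.0296  0.029 ] 0.1016
-0.07 596 [-0.0296  0.0298] 0.1015
-0.06 488 [-0.024   0.0244] 0.1015
-0.05 505 [-0.0238  0.0245] 0.1017
-0.04 532 [-0.0237  0.0243] 0.102
-0.03 532 [-0.0241  0.024 ] 0.1019
-0.02 542 [-0.0242  0.0239] 0.1015
-0.01 552 [-0.024   0.0236] 0.1016
-0.0 573 [-0.0237  0.0234] 0.1018
0.01 590 [-0.0246  0.0245] 0.1014
0.02 602 [-0.0232  0.0243] 0.1017
0.03 603 [-0.0229  0.0241] 0.1021
0.04 637 [-0.0275  0.0277] 0.1024
0.05 741 [-0.0292  0.0294] 0.1019
0.06 707 [-0.0289  0.0284] 0.1017
0.07 699 [-0.024   0.0246] 0.102
0.08 571 [-0.022   0.0215] 0.1003
0.09 450 [-0.0177  0.0174] 0.0936
0.1 518 [-0.0176  0.0174] 0.093
0.11 257 [-0.0169  0.0168] 0.0927
0.12 45 [-0.0069  0.0068] 0.0846
ends -0.12262478645970265 0.11718178819817558
```

View pics/w7.png

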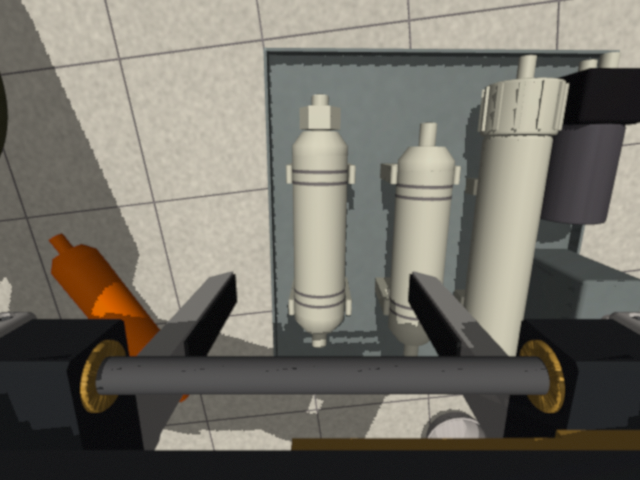

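The filter is clear of the wrench, with its nut at (320,115) on the world +y end. I'll descend onto the middle and grip.

Run:
```python
from h import *
print(delta([.4355,-.198,.056],R.from_euler('xyz',[np.pi,0,1.446])))
```

```text
(array([ -9.9,  -2.4, 164.1]), array([0.0035, 0.0013, 0.0053]))
```

In the tool's units: 164 mm / 800 = 0.205, -2.4 mm / 800 = -0.003, 0.0035 rad / 3.1416 = 0.0011.

>>> arm_command --plan '[[[-0.0125,-0.003,0.025,0.0011,0,0.0016,-1],[-0.0125,-0.003,0.0813,0.0011,0,0.0016,-1],[-0.0125,-0.003,0.1313,0.0011,0,0.0016,-1],[-0.0125,-0.003,0.1688,0.0011,0,0.0016,-1],[-0.0125,-0.003,0.1938,0.0011,0,0.0016,-1],[-0.0125,-0.003,0.205,0.0011,0,0.0016,-1],[-0.0125,-0.003,0.205,0.0011,0,0.0016,-0.5],[-0.0125,-0.003,0.205,0.0011,0,0.0016,0.5],[-0.0125,-0.003,0.205,0.0011,0,0.0016,0.5],[-0.0125,-0.003,0.205,0.0011,0,0.0016,0.5],[-0.0125,-0.003,0.205,0.0011,0,0.0016,0.5],[-0.0125,-0.003,0.205,0.0011,0,0.0016,0.5]]]' --squeeze 35

```text
time_s: 14.0
ee_pos: [0.4355, -0.1981, 0.0565]
eef_rot: [-3.141, 0.001, 1.444]
force: [4.6, -0.5, -1.4]
grip_width: 0.0498
grip_force: 24.5
```

>>> arm_command --plan '[[[0,0,0,0,0,0,1],[0,0,0,0,0,0,1],[0,0,0,0,0,0,1],[0,0,0,0,0,0,1]]]' --squeeze 35

```text
time_s: 14.4
ee_pos: [0.4355, -0.1981, 0.0565]
eef_rot: [-3.141, 0.001, 1.444]
force: [-2.0, 1.8, 5.4]
grip_width: 0.0487
grip_force: 35.0
```

In the tool's units: -150 mm / 800 = -0.1875, -140 mm / 800 = -0.175.

>>> arm_command --plan '[[[0,0,-0.0063,0,0,0,1],[0,0,-0.0188,0,0,0,1],[0,0,-0.0438,0,0,0,1],[0,0,-0.075,0,0,0,1],[0,0,-0.1125,0,0,0,1],[0,0,-0.15,0,0,0,1],[0,0,-0.175,0,0,0,1],[0,0,-0.1875,0,0,0,1],[0,0,-0.1875,0,0,0,1]]]' --squeeze 40

```text
time_s: 15.3
ee_pos: [0.4358, -0.1981, 0.2073]
eef_rot: [3.141, 0.001, 1.444]
force: [-0.5, 1.0, -4.0]
grip_width: 0.0491
grip_force: 40.0
```

Run:
```python
from h import *
snap('wrist','w8');o=ctrl.get_obs()
P,p=cloud('w8');g=p.max(-1);R0=R.from_euler('xyz',o['eef_rot']);X=R0.inv().apply(P.reshape(-1,3)-o['ee_pos']).reshape(P.shape)
m=(g>80)&(abs(X[...,1])<.035)&(X[...,2]>-.06)&(X[...,2]<.02)&(X[...,0]>.02)&(X[...,0]<.17)
A=X[m];print(len(A),'tip x',np.percentile(A[:,0],[50,99.5,100]))
for a in np.arange(.03,.14,.01):
    q=A[abs(A[:,0]-a)<.005]
    if len(q)>5: print(a.round(2),len(q),'ymid',np.percentile(q[:,1],[1,99]).mean().round(4),'ztop',np.percentile(q[:,2],1).round(4))
l=np.load('lens.npz');print(l['L'],l['n'])
```

```text
25888 tip x [0.06947356 0.12564167 0.12728059]
0.03 2415 ymid -0.0005 ztop -0.0441
0.04 2558 ymid -0.0005 ztop -0.0442
0.05 2635 ymid -0.0004 ztop -0.0443
0.06 2793 ymid -0.0007 ztop -0.0443
0.07 3017 ymid -0.0006 ztop -0.0442
0.08 3139 ymid -0.0005 ztop -0.044
0.09 2386 ymid -0.0006 ztop -0.0431
0.1 1997 ymid -0.0006 ztop -0.0359
0.11 2512 ymid -0.0006 ztop -0.0352
0.12 1066 ymid -0.0006 ztop -0.0351
0.13 190 ymid -0.0006 ztop -0.0266
[0.71084139 0.30397083 0.28604074] [-0.92250414 -0.34250755 -0.17797383]
```

```bash
cat >> h.py <<'E'
def goal(tip=(.1265,-.0006,-.0192),dist=.122):
    l=np.load('lens.npz');L,n=l['L'],l['n'];x=-n;y=np.array([x[1],-x[0],0]);y/=np.linalg.norm(y)
    Rm=R.from_matrix(np.c_[x,y,np.cross(x,y)]);return L+dist*n-Rm.apply(tip),Rm
E
python3 - <<'E'
from h import *
p,Rm=goal();print(p,Rm.as_euler('xyz'),delta(p,Rm))
E
```

```text
[0.48501137 0.21948459 0.22292076] [ 3.14159265 -0.17892702  0.35550552] (array([420.3,  -3.6, -17.2]), array([-0.0978,  0.1619,  1.0857]))
```

In the tool's units: 420 mm / 800 = 0.525, 410 mm / 800 = 0.5125, 1.086 rad / 3.1416 = 0.3457.

>>> arm_command --plan '[[[0.025,0,-0.0063,-0.0016,0.0025,0.0159,1],[0.075,0,-0.0125,-0.0045,0.0073,0.0493,1],[0.1313,-0.0013,-0.0175,-0.008,0.0131,0.0875,1],[0.1875,-0.0013,-0.0213,-0.0115,0.0188,0.1257,1],[0.2438,-0.0013,-0.0213,-0.015,0.0245,0.1639,1],[0.3,-0.0025,-0.0213,-0.0185,0.0302,0.2021,1],[0.3563,-0.0025,-0.0213,-0.0216,0.036,0.2403,1],[0.4063,-0.0038,-0.0213,-0.0251,0.0414,0.2785,1],[0.45,-0.0038,-0.0213,-0.028,0.0462,0.3104,1],[0.4875,-0.0038,-0.0213,-0.0299,0.0493,0.331,1],[0.5125,-0.005,-0.0213,-0.0309,0.0509,0.3422,1],[0.525,-0.005,-0.0213,-0.0312,0.0516,0.3457,1]]]'

```text
time_s: 16.55
ee_pos: [0.4838, 0.2207, 0.2211]
eef_rot: [-3.141, -0.176, 0.355]
force: [-0.5, -0.1, -3.0]
grip_width: 0.049
grip_force: 40.0
```

>>> arm_command --plan '[[[0,0,0,0,0,0,1],[0,0,0,0,0,0,1],[0,0,0,0,0,0,1]]]'

```text
time_s: 16.85
ee_pos: [0.4845, 0.2185, 0.2225]
eef_rot: [3.141, -0.178, 0.355]
force: [0.3, -0.7, -2.4]
grip_width: 0.0495
grip_force: 40.0
```

Run:
```python
from h import *
for n in('wrist','top','scene'): snap(n,n+'9')
o=ctrl.get_obs()
P,p=cloud('wrist9');g=p.max(-1);R0=R.from_euler('xyz',o['eef_rot']);X=R0.inv().apply(P.reshape(-1,3)-o['ee_pos']).reshape(P.shape)
m=(g>80)&(abs(X[...,1])<.035)&(X[...,2]>-.06)&(X[...,2]<.02)&(X[...,0]>.02)&(X[...,0]<.17)
A=X[m];print(len(A),'tip x',np.percentile(A[:,0],[99.5,100]))
for a in (.04,.06,.08,.11):
    q=A[abs(A[:,0]-a)<.005]; print(a,len(q),'ymid',np.percentile(q[:,1],[1,99]).mean().round(4),'ztop',np.percentile(q[:,2],1).round(4))
q,Rm=goal();print(delta(q,Rm),o['joint_vel'].round(3))
for f in('top9','scene9'):
    P,p=cloud(f);g=p.max(-1);X=R0.inv().apply(P.reshape(-1,3)-o['ee_pos']).reshape(P.shape)
    m=(g>90)&(abs(X[...,1])<.035)&(X[...,2]>-.055)&(X[...,2]<.015)&(X[...,0]>.045)&(X[...,0]<.17);A=X[m]
    if len(A): print(f,len(A),A.max(0),np.percentile(A[:,1],[2,98]).mean())
t=cv2.imread('pics/top9.png')[60:320,120:500];s=cv2.imread('pics/scene9.png')[120:440,200:530]
m=np.zeros((390,800,3),np.uint8);a=cv2.resize(t,(400,274));m[:274,:400]=a;b=cv2.resize(s,(400,388));m[:388,400:]=b;cv2.imwrite('pics/m9.png',m)
```

```text
26123 tip x [0.12576542 0.12746816]
0.04 2541 ymid 0.0009 ztop -0.0442
0.06 2797 ymid 0.0012 ztop -0.0442
0.08 3159 ymid 0.0012 ztop -0.0441
0.11 2520 ymid 0.001 ztop -0.0352
(array([ 0.6, -0.7,  0.1]), array([ 0.0004, -0.0001, -0.0009])) [ 0.004  0.001 -0.004 -0.001 -0.     0.003]
top9 534 [ 0.12883597  0.01757013 -0.01300422] -0.00396589915145793
scene9 517 [ 0.12913308  0.02586138 -0.0005472 ] 0.0038070348644827813
```

View pics/m9.png

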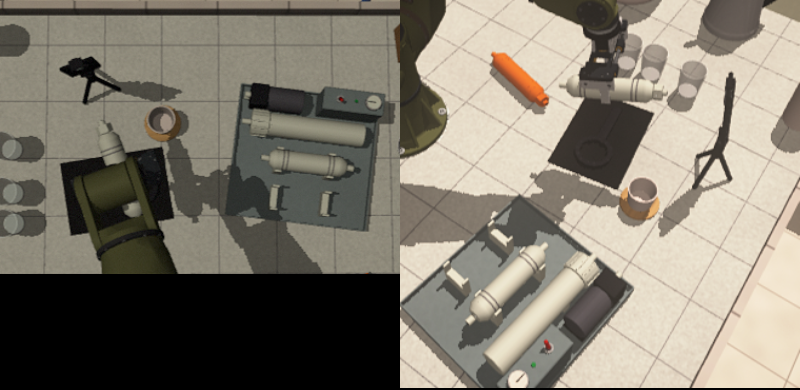

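The nut points at the lens and the offsets are under 2.5 mm. The wrench is on the mat and the plain filter is still clipped. One small sideways nudge, let it settle, then hand in.

In the tool's units: -1.5 mm / 800 = -0.0019, -1 mm / 800 = -0.0013.

>>> arm_command --plan '[[[0.0006,-0.0013,0,0,0,0,1],[0.0006,-0.0019,0,0,0,0,1],[0.0006,-0.0019,0,0,0,0,1],[0.0006,-0.0019,0,0,0,0,1],[0.0006,-0.0019,0,0,0,0,1],[0.0006,-0.0019,0,0,0,0,1],[0.0006,-0.0019,0,0,0,0,1]]]'

```text
time_s: 17.7
ee_pos: [0.4846, 0.2208, 0.2231]
eef_rot: [3.141, -0.179, 0.355]
force: [0.2, 0.1, -3.6]
grip_width: 0.0491
grip_force: 40.0
```

```bash
python3 -c "
from h import *
o=ctrl.get_obs();print(delta(*goal()),o['joint_vel'].round(3),o['grip_force'])
print(ctrl.hand_in())"
```

```text
(array([-0.1,  1.4,  0.1]), array([ 0.0002, -0.0002, -0.0003])) [ 0.001 -0.001  0.    -0.     0.    -0.001] 39.99817192554474
the job is handed in; nothing more can be done
None
```

I laid the wrench flat on the mat and handed the job in at about 18 s, with the arm holding the nut filter still, nut end pointing into the lens, centred to about 2 mm by my measurements and its tip about 12 cm away; the verdict was not shown.

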